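# Clear the finishing bench into its trays

### The arm

A 7-joint arm with a two-finger parallel gripper is mounted at the origin on the work surface. World frame = base frame: x ahead of the robot, y to its left, z up, the work surface at z = 0. Lengths are in m, angles in rad, forces in N, time in s.
With the tool pointing down it reaches from about 0.4 to 0.875 m from the base axis. Payload 6.5 kg.
Tool frame: the origin (TCP) lies between the finger pads; the fingertips stand 14 mm ahead of it and the grasp point (between the pads) lies 5 mm behind it (manip.tcp_to_tips is the distance from the TCP to the fingertips, in m); z points along the fingers, y is the line along which they close (so a half turn about z gives the same grasp; the last joint's range is limited). The gripper opens to 88 mm and grips with 3 to 60 N. Pads are 18 mm wide; open, the fingers measure 123 mm over their backs; the gripper's body (75 mm by 187 mm) begins 45 mm behind the grasp point.
Start: joints at [-1.411, 0.536, -0.004, 1.538, 0.003, 1.067, -0.071], TCP at [0.146, 0.633, 0.253] pointing down, gripper open.
Joint ranges: [-2.7, 2.7], [-0.37, 2.16], [-1.27, 1.26], [0.24, 2.4], [-1.31, 4.45], [0.19, 1.91], [-2.76, 2.76]. Speed limits (rad/s): [2.39, 2.39, 3.14, 3.14, 3.14, 3.14, 3.14].

### API

Orientations are given as a 3x3 rotation matrix whose columns are the frame's x, y, z axes.
In Python, from station import manip gives the robot as it stands.
- The arm moves only by the shell command python3 -m jog 'ROWS'. ROWS is JSON, a list that holds one entry, the list of rows, each a list of 7 numbers: the shift along the tool's x, y, z in m, then the turn, a rotation vector about the tool's x, y, z in degrees, then the opening, from 0 (shut) to 1 (fully open). A call has 1 to 5 rows; each row is the pose to reach, as a shift and turn from the pose commanded when the call began, along the tool's axes at that moment; what a row does not reach only later rows make up. A row lasts 1/10 s, in which the tool goes at most 50 mm and 8.59 degrees, less where a joint would pass 70% of its speed; a pose out of reach is approached as far as the arm can. A call with a gripper value outside its range is refused whole. The fingers move at their own pace and stop on an object; the grip force is fixed at half the most. Time passes only in rows, so rows that repeat a pose let the fingers close. It gives the time, the measured TCP pose, the force, the opening and the grip force at its end, in the units of the state.
- manip.observe(): the state, without advancing time (a new reading comes with each control period).
- manip.capture(name): name is "scene" or "top" or "wrist"; returns a dict with "color" (480x640x3 uint8, red, green, blue), "intrinsics" (3x3 intrinsics, pixels), "view" (4x4, takes a point from world to camera coordinates); the wrist camera has in their place "T_tool_cam" (4x4, takes a point from camera to tool coordinates, whose origin is the TCP and whose axes are the flange's). Camera axes: x right, y down, z forward; pixel columns grow to the right and rows downward; lengths in m; the calibration is good to about 2 mm. A picture is of the moment at which its call begins: read the wrist's pose just before it. There is no depth.
- manip.sign_off(): hands the job in; it is judged then, once.
The state is a dict: "time_s": time; "joint_positions": joint angles; "joint_vel": joint speeds; "effort": joint torques, N m; "eef_pos": TCP position; "eef_rot": TCP orientation; "contact_force": force on the tool from outside, world axes, zero at the start; "torque": the same for the moment, N m; "grip_width": finger opening in m; "grip_force": force on a finger pad.
Only numpy, scipy, OpenCV 4.12 (cv2) and the standard library are available. Lean on these libraries where they do the work, as an engineer would, in place of code of your own. Each camera call takes 0.05 s, during which the arm holds its last target. There are 200 camera calls.

### The job

Put the bench's mixed things away, each kind in its own tray: the two sanding blocks flat in the wooden tray, the two wood-stain tins upright in the steel tray and the turned drawer knob upright on its foot in the blue tray. Everything must stand fully on its tray's floor, not on a rim or on another thing, and be set down rather than dropped. Leave the glue bottle where it stands.

Things in the scene. Friction and masses are not known exactly. Their poses are not given: they have to be found in the camera images.
- cork_block: Cork-brown sanding block with a dark grey abrasive sole: 80 mm along its x, 45 mm along its y (grip it across these flat sides), 36 mm high, 50 to 130 g. Origin: centre of its underside, z up. At the start it lies flat on the bench, its x within 0.4 rad of world x.
- green_block: Green sanding block with a flat black stripe along its top and a red-brown abrasive sole: 80 mm along its x, 45 mm along its y (grip it across these flat sides), 36 mm high, 50 to 130 g. Origin: centre of its underside, z up. At the start it lies flat on the bench, its x within 0.4 rad of world x.
- brown_tin: Dark brown round wood-stain tin with a cream band and a steel lid with a brown spot: 52 mm across and 62 mm high, full and closed, 110 to 230 g, standing upright on the bench at the start. Origin: centre of its underside, z up (yaw arbitrary).
- red_tin: Red round wood-stain tin with a cream band and a steel lid with a red spot: 52 mm across and 62 mm high, full and closed, 110 to 230 g, standing upright on the bench at the start. Origin: centre of its underside, z up (yaw arbitrary).
- drawer_knob: Turned dark walnut drawer knob, 37 mm high, 28 to 56 g: foot 28 mm across, waist 20 mm across at 12 mm height, round head 40 mm across between 25 and 33 mm height (grip it there). Standing on its foot at the start. Origin: centre of the foot's underside, z up (yaw arbitrary).
- glue_bottle: White glue bottle with a yellow band and an orange pointed cap, 50 mm across, 83 mm high, standing loose among the things; to be left alone. Origin: centre of its underside, z up.
- wood_tray: Low open wooden tray, for the sanding blocks. 120 mm along its x, 160 mm along its y; floor 4 mm thick, walls 5 mm thick with the rim 18 mm above the bench, so 110 x 150 mm inside. Fixed to the bench. Origin: centre of its underside, z up. It lies in one of three places, turned by up to 0.2 rad from the world axes.
- steel_tray: Low open bare steel tray, for the stain tins. 120 mm along its x, 160 mm along its y; floor 4 mm thick, walls 5 mm thick with the rim 18 mm above the bench, so 110 x 150 mm inside. Fixed to the bench. Origin: centre of its underside, z up. It lies in one of three places, turned by up to 0.2 rad from the world axes.
- blue_tray: Low open blue plastic tray, for the drawer knob. 120 mm along its x, 160 mm along its y; floor 4 mm thick, walls 5 mm thick with the rim 18 mm above the bench, so 110 x 150 mm inside. Fixed to the bench. Origin: centre of its underside, z up. It lies in one of three places, turned by up to 0.2 rad from the world axes.
There are look-alikes about, which are no part of the job. What is shaped like the cork_block but purple is not meant.

How it is judged:
At the end, for the whole second after the job is handed in: Blocks in the wooden, tins in the steel, knob in the blue tray: origins within 50 mm (tray x) and 70 mm (tray y) of its centre, under 10 mm above its underside; upright to 0.12 rad; released, at rest. Glue bottle within 30 mm of its start, upright to 0.3 rad (x of cork_block in the frame of wood_tray between -0.05 and 0.05 m and y of cork_block in the frame of wood_tray between -0.07 and 0.07 m and z of each of cork_block, green_block in the frame of wood_tray below 0.01 m and angle between each of cork_block, green_block, brown_tin, red_tin, drawer_knob's own z axis and vertical below 0.12 rad and linear speed of each of cork_block, green_block, brown_tin, red_tin, drawer_knob below 0.02 m/s and angular speed of each of cork_block, green_block, brown_tin, red_tin, drawer_knob below 0.2 rad/s and contact force between the fingers and cork_block below 0.1 N and x of green_block in the frame of wood_tray between -0.05 and 0.05 m and y of green_block in the frame of wood_tray between -0.07 and 0.07 m and contact force between the fingers and green_block below 0.1 N and x of brown_tin in the frame of steel_tray between -0.05 and 0.05 m and y of brown_tin in the frame of steel_tray between -0.07 and 0.07 m and z of each of brown_tin, red_tin in the frame of steel_tray below 0.01 m and contact force between the fingers and brown_tin below 0.1 N and x of red_tin in the frame of steel_tray between -0.05 and 0.05 m and y of red_tin in the frame of steel_tray between -0.07 and 0.07 m and contact force between the fingers and red_tin below 0.1 N and x of drawer_knob in the frame of blue_tray between -0.05 and 0.05 m and y of drawer_knob in the frame of blue_tray between -0.07 and 0.07 m and z of drawer_knob in the frame of blue_tray below 0.01 m and contact force between the fingers and drawer_knob below 0.1 N and distance of glue_bottle from where it was at the start of the episode below 0.03 m and angle between glue_bottle's own z axis and vertical below 0.3 rad); the robot touches nothing.
It fails at once if the glue bottle is pushed more than 30 mm or tipped by more than 0.3 rad (not (distance of glue_bottle from where it was at the start of the episode below 0.03 m and angle between glue_bottle's own z axis and vertical below 0.3 rad)).
It fails at once if a block, tin or the knob is dropped: touched by nothing while its underside is more than 35 mm above the bench ((height (world z) of cork_block above 0.035 m and contact force between cork_block and anything else below 0.02 N) or (height (world z) of green_block above 0.035 m and contact force between green_block and anything else below 0.02 N) or (height (world z) of brown_tin above 0.035 m and contact force between brown_tin and anything else below 0.02 N) or (height (world z) of red_tin above 0.035 m and contact force between red_tin and anything else below 0.02 N) or (height (world z) of drawer_knob above 0.035 m and contact force between drawer_knob and anything else below 0.02 N)).
It also fails if it takes over 120 s, if anything falls off the work surface, if the arm or the gripper's body presses on something with over 40 N, if the wrist force passes 120 N, or if a joint passes its speed limit or range.

## Working session

There is one attempt and no reset: what is moved stays moved. The work goes in short steps, Python scripts to look and compute and a shell command to move; the robot and the scene stay as the last step left them, time stands still between calls to the robot, and variables do not carry over. Pictures are saved under pics/ and viewed, at most 14 in all, crops included, and the job is handed in when it is done.

```bash
mkdir -p pics; python3 - <<'E'
from station import manip
import cv2,numpy as np
np.set_printoptions(precision=4,suppress=True)
for n in("top","scene"):
    c=manip.capture(n); cv2.imwrite(f"pics/{n}0.png",cv2.cvtColor(c["color"],cv2.COLOR_RGB2BGR)); print(n,c["intrinsics"],c["view"])
s=manip.observe(); print(s["time_s"],s["eef_pos"],s["eef_rot"],s["grip_width"],manip.tcp_to_tips)
print(manip.capture("wrist")["T_tool_cam"])
E
```

```text
top [[465.6988   0.     318.9721]
 [  0.     465.6988 239.0192]
 [  0.       0.       1.    ]] [[-0.0194 -0.9998  0.0091 -0.0843]
 [-0.9969  0.0186 -0.0763  0.52  ]
 [ 0.0761 -0.0105 -0.997   1.0024]
 [ 0.      0.      0.      1.    ]]
scene [[613.9248   0.     314.6405]
 [  0.     613.9248 233.8723]
 [  0.       0.       1.    ]] [[-0.7333  0.6799 -0.0003  0.4418]
 [ 0.5653  0.6095 -0.5559 -0.2093]
 [-0.3777 -0.4079 -0.8312  1.9273]
 [ 0.      0.      0.      1.    ]]
0.1 [0.1454 0.633  0.2519] [[-0.9746  0.2238 -0.0003]
 [ 0.2238  0.9746 -0.0016]
 [-0.0001 -0.0016 -1.    ]] 0.08819816639011152 0.014
[[-0.0002 -0.967  -0.2547  0.0652]
 [ 1.     -0.0004  0.0006  0.0008]
 [-0.0007 -0.2547  0.967  -0.1313]
 [ 0.      0.      0.      1.    ]]
```

View pics/top0.png

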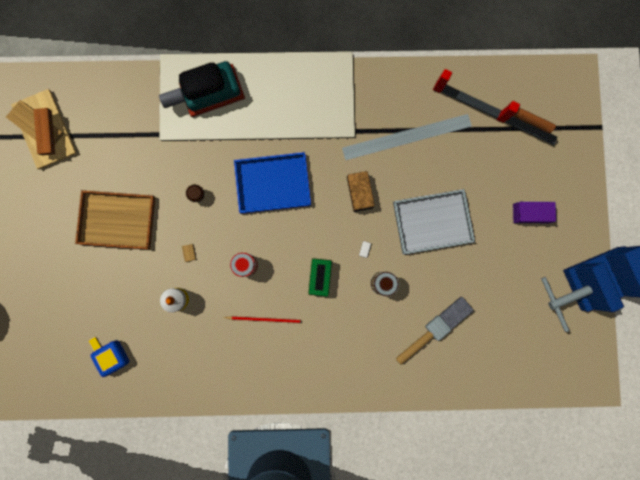

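View pics/scene0.png

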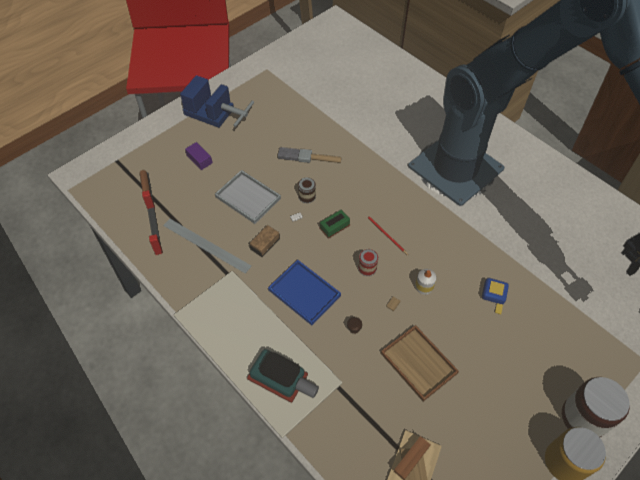

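The top view shows cork (360,191), green (320,278), brown tin (386,284), red tin (243,264), knob (195,193) and glue (172,300). The trays are wood (116,220), blue (273,183) and steel (434,222). I'll enlarge it next.

```bash
python3 - <<'E'
import cv2
im=cv2.imread("pics/top0.png")
for n,x0 in(("cl",65),("cr",290)):
    c=cv2.resize(im[145:315,x0:x0+250 if n=="cl" else 490],None,fx=3,fy=3,interpolation=cv2.INTER_CUBIC)
    cv2.imwrite(f"pics/{n}.png",c)
E
```

```text
(no output)
```

View pics/cl.png

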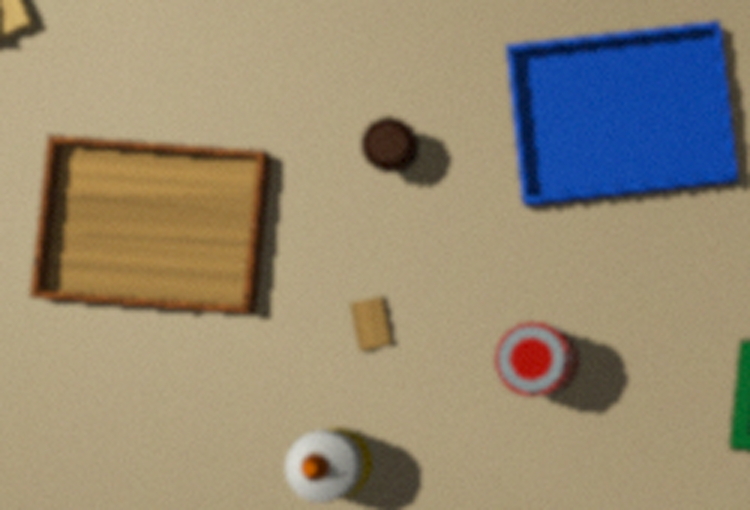

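View pics/cr.png

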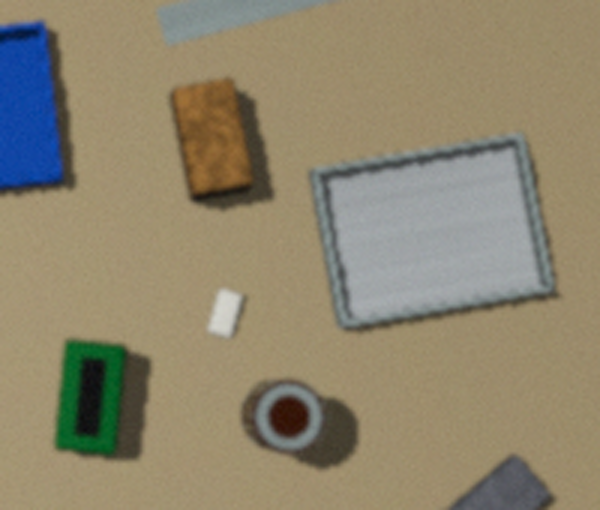

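In the crops, I read the tray rims and block tops by their corners, and the lid and head centres as red (531,358), knob (389,145) and brown (289,416). Now converting to world positions.

```bash
cat >h.py <<'E'
import numpy as np, cv2
from station import manip
np.set_printoptions(precision=4,suppress=True)
def back(px,K,V,z):
    R,t=V[:3,:3],V[:3,3]; o=-R.T@t
    d=R.T@np.linalg.inv(K)@np.array([px[0],px[1],1.]); return o+d*(z-o[2])/d[2]
def wristview(c,s):
    T=np.eye(4);T[:3,:3]=s["eef_rot"];T[:3,3]=s["eef_pos"]
    return np.linalg.inv(T@np.array(c["T_tool_cam"]))
def snap(n,x0=0,x1=640,y0=0,y1=480,f=1):
    s=manip.observe();c=manip.capture("wrist")
    np.savez("pics/"+n,K=c["intrinsics"],V=wristview(c,s))
    im=cv2.cvtColor(c["color"],cv2.COLOR_RGB2BGR)[y0:y1,x0:x1]
    cv2.imwrite(f"pics/{n}.png",cv2.resize(im,None,fx=f,fy=f,interpolation=cv2.INTER_CUBIC))
def go(x,y,z,yaw,s=None):
    "shift in tool axes (m), turn (deg) to point-down pose whose tool y axis is at angle yaw (rad)"
    from scipy.spatial.transform import Rotation as Ro
    s=s or manip.observe();R=np.array(s["eef_rot"])
    ty=np.array([np.cos(yaw),np.sin(yaw),0]);
    if ty@R[:,1]<0: ty=-ty
    tz=np.array([0,0,-1.]);W=np.c_[np.cross(ty,tz),ty,tz]
    print("shift",R.T@(np.array([x,y,z])-s["eef_pos"]),"turn",Ro.from_matrix(R.T@W).as_rotvec(degrees=True),"at",np.array(s["eef_pos"]),"w",s["grip_width"],"t",s["time_s"])
E
python3 - <<'E'
from h import *
c=manip.capture("top");K,V=c["intrinsics"],c["view"]
def L(p):return (65+(p[0]+.5)/3-.5,145+(p[1]+.5)/3-.5)
def Rr(p):return (290+(p[0]+.5)/3-.5,145+(p[1]+.5)/3-.5)
def poly(n,f,ps,z):
    w=np.array([back(f(p),K,V,z) for p in ps])[:,:2]
    e=np.roll(w,-1,0)-w
    print(n,w.mean(0),"r",np.hypot(*w.mean(0)),"sides",np.hypot(*e.T),"ang",np.arctan2(e[:,1],e[:,0]))
poly("wood",L,[(50,137),(267,152),(252,312),(33,296)],.018)
poly("blue",L,[(507,45),(718,23),(740,182),(528,206)],.018)
poly("steel",Rr,[(311,172),(520,134),(554,294),(341,328)],.018)
poly("cork",Rr,[(172,88),(231,79),(251,183),(193,194)],.036)
poly("green",Rr,[(66,340),(126,345),(114,453),(56,447)],.036)
for n,f,p,z in(("red",L,(531,358),.062),("knob",L,(389,145),.030),("brown",Rr,(289,416),.062),("glue",L,(313,467),.083)):
    w=back(f(p),K,V,z);print(n,w,np.hypot(w[0],w[1]))
E
```

```text
wood [0.5703 0.3538] r 0.6711662216628317 sides [0.1599 0.1183 0.16   0.1176] ang [-1.6584  3.0568  1.4788 -0.0858]
blue [0.6461 0.0067] r 0.6461069916385652 sides [0.1574 0.1204 0.1569 0.1215] ang [-1.482  -3.0234  1.6665  0.1218]
steel [ 0.5518 -0.3483] r 0.6524727615495503 sides [0.1582 0.121  0.1592 0.1172] ang [-1.408  -2.976   1.7096  0.1575]
cork [ 0.6227 -0.1861] r 0.649943314189208 sides [0.0436 0.0777 0.0429 0.0793] ang [-1.435  -2.9809  1.7412  0.1694]
green [ 0.4359 -0.0943] r 0.44595494987416373 sides [0.0433 0.0776 0.0416 0.0767] ang [-1.673   3.0094  1.4486 -0.1114]
red [0.4657 0.0692 0.062 ] 0.47078778025626145
knob [0.6235 0.1765 0.03  ] 0.6480056079472261
brown [ 0.4195 -0.2322  0.062 ] 0.47943968176777113
glue [0.3941 0.214  0.083 ] 0.4484808378837317
```

Tray sides (about 158 x 119 mm) and block sides (about 78 x 43 mm) match the given sizes, and everything is in reach. I'll start with the knob: align the tool with the world axes and move above it.

```bash
python3 -m jog '[[[-0.19,-0.113,0.033,0,0,-12.9,1],[-0.19,-0.113,0.033,0,0,-12.9,1],[-0.19,-0.113,0.033,0,0,-12.9,1],[-0.19,-0.113,0.033,0,0,-12.9,1],[-0.19,-0.113,0.033,0,0,-12.9,1]]]'
python3 -m jog '[[[-0.16,-0.152,0.035,0,0,0,1],[-0.16,-0.152,0.035,0,0,0,1],[-0.16,-0.152,0.035,0,0,0,1],[-0.16,-0.152,0.035,0,0,0,1],[-0.16,-0.152,0.035,0,0,0,1]]]'
python3 -m jog '[[[-0.15,-0.14,0.03,0,0,0,1],[-0.15,-0.14,0.03,0,0,0,1],[-0.15,-0.14,0.03,0,0,0,1],[-0.15,-0.14,0.03,0,0,0,1],[-0.15,-0.14,0.03,0,0,0,1]]]'
python3 - <<'E'
from h import *
go(.6235,.1765,.024,np.pi/2); print(manip.observe()["joint_positions"])
snap("w1")
E
```

```text
time_s: 0.7
eef_pos: [0.3094, 0.4764, 0.219]
eef_rot: [[-1.0, 0.006, 0.001], [0.006, 1.0, -0.003], [-0.001, -0.003, -1.0]]
contact_force: [-0.1, 0.1, 0.1]
grip_width: 0.0881
grip_force: 0.0
time_s: 1.2
eef_pos: [0.4687, 0.3238, 0.1841]
eef_rot: [[-1.0, 0.006, 0.001], [0.006, 1.0, -0.003], [-0.001, -0.003, -1.0]]
contact_force: [0.0, -0.1, -0.1]
grip_width: 0.0877
grip_force: 0.0
time_s: 1.7
eef_pos: [0.6191, 0.1809, 0.1538]
eef_rot: [[-1.0, 0.009, 0.002], [0.009, 1.0, -0.005], [-0.002, -0.005, -1.0]]
contact_force: [0.7, -1.5, -0.4]
grip_width: 0.088
grip_force: 0.0
shift [-0.0042 -0.0037  0.1298] turn [-0.2606  0.1023 -0.5376] at [0.6191 0.1809 0.1538] w 0.08799027357864563 t 1.7
[-0.3989  0.639   0.0615  1.63   -0.0415  0.8738  1.2385]
```

View pics/w1.png

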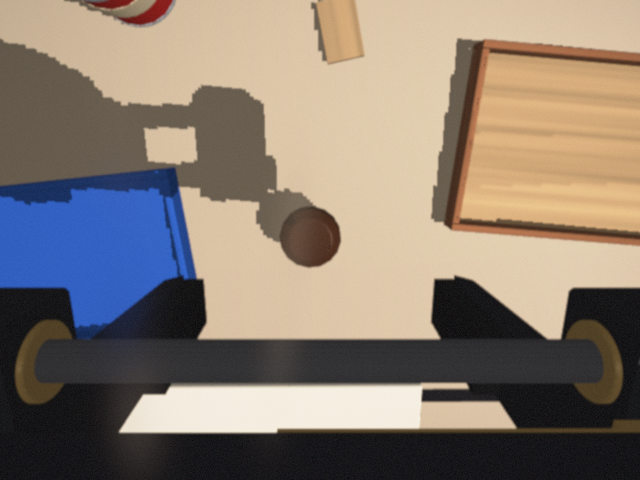

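The wrist view shows the knob head at (310,237), with the blue tray to its left and the wooden tray to its right. I'll cross-check the head position before descending.

```bash
python3 - <<'E'
from h import *
d=np.load("pics/w1.npz");print(back((310,236),d["K"],d["V"],.03))
E
```

```text
[0.623  0.1757 0.03  ]
```

The two agree to 1 mm, so I'll descend, grip and lift.

```bash
python3 -m jog '[[[-0.004,-0.004,0.04,0,0,-0.5,1],[-0.004,-0.004,0.08,-0.3,0,-0.5,1],[-0.004,-0.004,0.11,-0.3,0,-0.5,1],[-0.004,-0.004,0.13,-0.3,0,-0.5,1],[-0.004,-0.004,0.13,-0.3,0,-0.5,1]]]' | grep -E 'pos|force'
python3 -m jog '[[[0,0,0,0,0,0,0.2],[0,0,0,0,0,0,0.2],[0,0,0,0,0,0,0.2],[0,0,0,0,0,0,0.2],[0,0,0,0,0,0,0.2]]]' | grep -E 'pos|force|width'
python3 -m jog '[[[0,0,0,0,0,0,0.2],[0,0,0,0,0,0,0.2],[0,0,0,0,0,0,0.2]]]' | grep -E 'pos|force|width'
```

```text
eef_pos: [0.6158, 0.1858, 0.0218]
contact_force: [0.6, 0.3, 0.1]
grip_force: 0.0
eef_pos: [0.6196, 0.1846, 0.0254]
contact_force: [0.4, -1.0, 0.5]
grip_width: 0.0502
grip_force: 0.2
eef_pos: [0.6194, 0.1845, 0.0249]
contact_force: [-0.0, -0.1, 2.1]
grip_width: 0.0384
grip_force: 30.0
```

```bash
python3 -m jog '[[[0,0,-0.03,0,0,0,0.2],[0,0,-0.06,0,0,0,0.2],[-0.013,-0.05,-0.06,0,0,0,0.2],[-0.026,-0.1,-0.06,0,0,0,0.2],[-0.026,-0.14,-0.06,0,0,0,0.2]]]' | grep -E 'pos|force|width'
python3 -m jog '[[[0,-0.038,0,0,0,0,0.2],[0,-0.038,0,0,0,0,0.2],[0,-0.038,0,0,0,0,0.2],[0,-0.038,0,0,0,0,0.2]]]' | grep -E 'pos|rot|force|width'; python3 -c "from h import *; go(.6461,.0067,.029,np.pi/2)"
```

```text
eef_pos: [0.6478, 0.0421, 0.0844]
contact_force: [0.2, -0.3, -1.0]
grip_width: 0.0386
grip_force: 30.0
eef_pos: [0.6466, 0.0085, 0.0836]
eef_rot: [[-1.0, -0.01, -0.0], [-0.01, 1.0, 0.007], [0.0, 0.007, -1.0]]
contact_force: [-0.1, 0.2, -0.0]
grip_width: 0.038
grip_force: 30.0
shift [ 0.0005 -0.0022  0.0546] turn [ 0.3817 -0.0147  0.5697] at [0.6466 0.0085 0.0836] w 0.03795746302426877 t 3.95
```

```bash
python3 -m jog '[[[0,0,0.025,0.4,0,0.6,0.2],[0,0,0.045,0.4,0,0.6,0.2],[0,0,0.051,0.4,0,0.6,0.2],[0,0,0.053,0.4,0,0.6,0.2],[0,0,0.054,0.4,0,0.6,0.2]]]' | grep -E 'pos|rot|force|width'
python3 -m jog '[[[0,0,0,0,0,0,0.2],[0,0,0,0,0,0,0.2]]]' | grep -E 'pos|rot|force|width'
```

```text
eef_pos: [0.6472, 0.0076, 0.0303]
eef_rot: [[-1.0, 0.001, 0.001], [0.001, 1.0, -0.001], [-0.001, -0.001, -1.0]]
contact_force: [0.1, 0.5, -0.1]
grip_width: 0.0381
grip_force: 30.0
eef_pos: [0.6473, 0.0069, 0.0307]
eef_rot: [[-1.0, 0.002, 0.001], [0.002, 1.0, -0.002], [-0.001, -0.002, -1.0]]
contact_force: [-0.6, 0.3, 0.4]
grip_width: 0.0382
grip_force: 30.0
```

```bash
python3 -m jog '[[[0,0,0.001,0,0,0,0.2],[0,0,0.002,0,0,0,0.2],[0,0,0.002,0,0,0,0.2]]]' | grep -E 'pos|force|width'
python3 -m jog '[[[0,0,0,0,0,0,0.5],[0,0,0,0,0,0,0.7],[0,0,0,0,0,0,0.9],[0,0,0,0,0,0,1],[0,0,0,0,0,0,1]]]' | grep -E 'pos|force|width'
python3 -m jog '[[[0,0,-0.03,0,0,0,1],[0,0,-0.06,0,0,0,1],[0,0,-0.09,0,0,0,1],[0,0,-0.12,0,0,0,1],[0,0,-0.12,0,0,0,1]]]' | grep -E 'pos|force|width'
python3 -c "
from h import *
go(.6227,-.1861,.14,np.pi/2+.165)"
```

```text
eef_pos: [0.6473, 0.0068, 0.0289]
contact_force: [-1.6, -0.4, 7.1]
grip_width: 0.0383
grip_force: 30.0
eef_pos: [0.6466, 0.0068, 0.0277]
contact_force: [-0.4, 0.3, -0.2]
grip_width: 0.0739
grip_force: 0.0
eef_pos: [0.6495, 0.007, 0.1523]
contact_force: [0.3, -0.5, -0.6]
grip_width: 0.0882
grip_force: 0.0
shift [ 0.0264 -0.1932  0.0123] turn [-0.1106  0.4311 -9.6029] at [0.6495 0.007  0.1523] w 0.08818102693696714 t 5.95
```

The knob is down on the floor with 7 N of contact. Next is the cork block.

```bash
python3 -m jog '[[[0.026,-0.193,0.012,0,0.3,-9.6,1],[0.026,-0.193,0.012,0,0.3,-9.6,1],[0.026,-0.193,0.012,0,0.3,-9.6,1],[0.026,-0.193,0.012,0,0.3,-9.6,1],[0.026,-0.193,0.012,0,0.3,-9.6,1]]]' | grep -E 'pos|force|width'
python3 -m jog '[[[0,0,0,0,0,0,1],[0,0,0,0,0,0,1]]]' | grep -E 'pos'
python3 -c "
from h import *
go(.6227,-.1861,.032,np.pi/2+.165);snap('w2')"
```

```text
eef_pos: [0.617, -0.1959, 0.135]
contact_force: [-0.5, 0.1, 0.0]
grip_width: 0.0885
grip_force: 0.0
eef_pos: [0.6204, -0.1838, 0.1356]
shift [-0.0025 -0.0027  0.1036] turn [ 0.0203 -0.3244  0.1235] at [ 0.6204 -0.1838  0.1356] w 0.08784947085788236 t 6.65
```

View pics/w2.png

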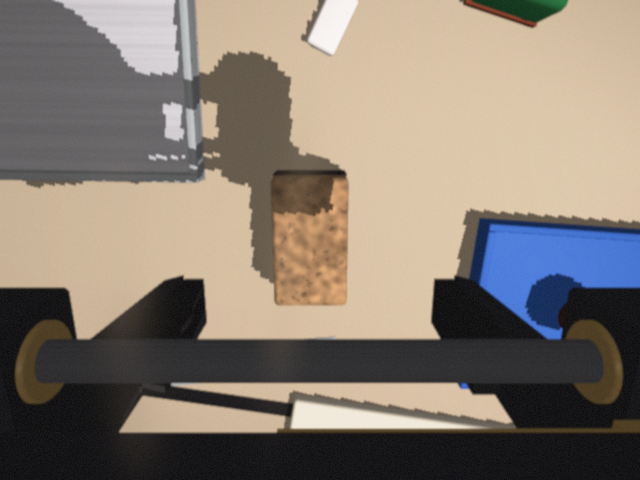

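The cork block is at columns 273–348, rows 172–305, square to the jaws. The dark patch in the blue tray is by the knob's spot. Descending to grip.

```bash
python3 -m jog '[[[-0.002,-0.002,0.04,0,0,0,1],[-0.002,-0.002,0.08,0,0,0,1],[-0.002,-0.002,0.103,0,0,0,1],[-0.002,-0.002,0.103,0,0,0,1],[-0.002,-0.002,0.103,0,0,0,0.4]]]' | grep -E 'pos|force|width'
python3 -m jog '[[[0,0,0,0,0,0,0.3],[0,0,0,0,0,0,0.3],[0,0,0,0,0,0,0.3],[0,0,0,0,0,0,0.3],[0,0,0,0,0,0,0.3]]]' | grep -E 'pos|force|width'
python3 -m jog '[[[0,0,0,0,0,0,0.3],[0,0,0,0,0,0,0.3]]]' | grep -E 'pos|force|width'
python3 -m jog '[[[0,0,-0.02,0,0,0,0.3],[0,0,-0.05,0,0,0,0.3],[0,0,-0.08,0,0,0,0.3],[0,0,-0.11,0,0,0,0.3],[0,0,-0.11,0,0,0,0.3]]]' | grep -E 'pos|force|width'
python3 - <<'E'
from h import *
w=np.array([.5703,.3538]);a=-.087
t=w+.040*np.array([-np.sin(a),np.cos(a)]);print(t)
go(t[0],t[1],.14,np.pi/2+a)
E
```

```text
eef_pos: [0.6226, -0.1864, 0.0335]
contact_force: [0.5, -0.2, 0.9]
grip_width: 0.082
grip_force: 0.0
eef_pos: [0.6222, -0.188, 0.0336]
contact_force: [-0.3, 0.4, 2.3]
grip_width: 0.0444
grip_force: 30.0
eef_pos: [0.6222, -0.188, 0.0336]
contact_force: [-1.1, 0.7, 5.2]
grip_width: 0.0445
grip_force: 30.0
eef_pos: [0.6251, -0.1883, 0.1472]
contact_force: [0.7, -0.5, -0.0]
grip_width: 0.0446
grip_force: 30.0
[0.5738 0.3936]
shift [-0.0449  0.5825  0.0048] turn [-0.2273  0.0889 14.4362] at [ 0.6251 -0.1883  0.1472] w 0.0446032598161982 t 8.4
```

```bash
python3 -m jog '[[[-0.015,0.2,0,0,0,0,0.3],[-0.015,0.2,0,0,0,0,0.3],[-0.015,0.2,0,0,0,0,0.3],[-0.015,0.2,0,0,0,0,0.3],[-0.015,0.2,0,0,0,0,0.3]]]' | grep -E 'pos|width'
python3 -m jog '[[[-0.015,0.2,0,0,0,0,0.3],[-0.015,0.2,0,0,0,0,0.3],[-0.015,0.2,0,0,0,0,0.3],[-0.015,0.2,0,0,0,0,0.3],[-0.015,0.2,0,0,0,0,0.3]]]' | grep -E 'pos|width'
python3 -m jog '[[[-0.015,0.182,0.005,0,0,14.4,0.3],[-0.015,0.182,0.005,0,0,14.4,0.3],[-0.015,0.182,0.005,0,0,14.4,0.3],[-0.015,0.182,0.005,0,0,14.4,0.3],[-0.015,0.182,0.005,0,0,14.4,0.3]]]' | grep -E 'pos|width'
python3 -m jog '[[[0,0,0,0,0,0,0.3],[0,0,0,0,0,0,0.3],[0,0,0,0,0,0,0.3]]]' | grep -E 'pos|width'
python3 -c "
from h import *
go(.5738,.3936,.0376,np.pi/2-.087)"
```

```text
eef_pos: [0.6028, 0.0227, 0.1415]
grip_width: 0.0448
eef_pos: [0.5833, 0.2222, 0.1413]
grip_width: 0.0447
eef_pos: [0.5676, 0.4008, 0.1354]
grip_width: 0.0446
eef_pos: [0.572, 0.3916, 0.1368]
grip_width: 0.0446
shift [-0.0021  0.0026  0.0992] turn [-0.2289 -0.2819 -0.0986] at [0.572  0.3916 0.1368] w 0.044612439300184166 t 10.2
```

```bash
python3 -m jog '[[[-0.002,0.002,0.04,0,0,0,0.3],[-0.002,0.002,0.07,0,0,0,0.3],[-0.002,0.002,0.09,0,0,0,0.3],[-0.002,0.002,0.095,0,0,0,0.3],[-0.002,0.002,0.097,0,0,0,0.3]]]' | grep -E 'pos|force|width'
python3 -m jog '[[[0,0,0,0,0,0,0.3],[0,0,0.001,0,0,0,0.3],[0,0,0.002,0,0,0,0.3],[0,0,0.002,0,0,0,0.3]]]' | grep -E 'pos|rot|force|width'
```

```text
eef_pos: [0.5733, 0.3951, 0.0401]
contact_force: [-0.3, -0.7, -0.6]
grip_width: 0.0445
grip_force: 30.0
eef_pos: [0.5731, 0.3957, 0.0387]
eef_rot: [[-0.996, 0.086, -0.005], [0.086, 0.996, -0.002], [0.004, -0.002, -1.0]]
contact_force: [-0.1, -0.5, -0.6]
grip_width: 0.0446
grip_force: 30.0
```

```bash
python3 -m jog '[[[0,0,0.001,0,0,0,0.3],[0,0,0.002,0,0,0,0.3],[0,0,0.002,0,0,0,0.3]]]' | grep -E 'pos|force|width'
python3 -m jog '[[[0,0,0,0,0,0,0.55],[0,0,0,0,0,0,0.65],[0,0,0,0,0,0,0.65],[0,0,0,0,0,0,0.65],[0,0,0,0,0,0,0.65]]]' | grep -E 'pos|force|width'
python3 -m jog '[[[0,0,-0.02,0,0,0,0.65],[0,0,-0.05,0,0,0,0.65],[0,0,-0.08,0,0,0,1],[0,0,-0.11,0,0,0,1],[0,0,-0.11,0,0,0,1]]]' | grep -E 'pos|force|width'
python3 -c "
from h import *
snap('w3');go(.4657,.0692,.14,np.pi/2)"
```

```text
eef_pos: [0.5731, 0.3957, 0.0376]
contact_force: [-3.6, -2.3, 10.0]
grip_width: 0.0448
grip_force: 30.0
eef_pos: [0.5728, 0.3955, 0.036]
contact_force: [-0.1, 0.2, -0.5]
grip_width: 0.0574
grip_force: 0.0
eef_pos: [0.5764, 0.3976, 0.1528]
contact_force: [0.7, 1.1, 0.2]
grip_width: 0.0791
grip_force: 0.0
shift [ 0.0808 -0.3359  0.0097] turn [ 0.0839 -0.0248 -4.9442] at [0.5751 0.3969 0.1501] w 0.08274000772803275 t 12.45
```

View pics/w3.png

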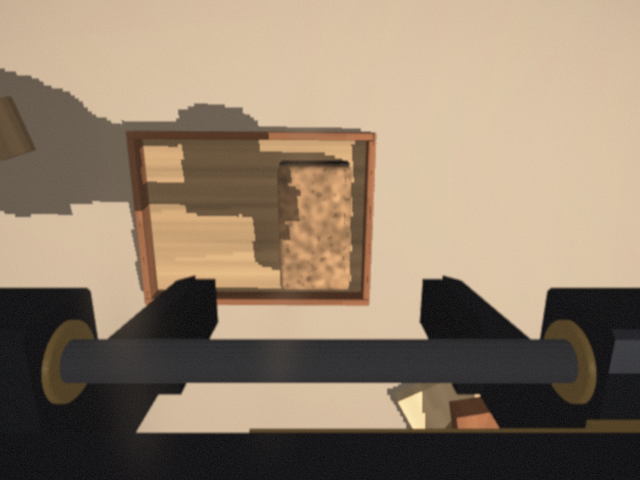

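The cork block lies flat in the right half of the wooden tray (columns 278–351), clear of the wall. Next is the green block.

```bash
python3 -m jog '[[[0.032,-0.167,0.003,0,0,0,1],[0.032,-0.167,0.003,0,0,0,1],[0.032,-0.167,0.003,0,0,0,1],[0.032,-0.167,0.003,0,0,0,1],[0.032,-0.167,0.003,0,0,0,1]]]' | grep -E 'pos'
python3 -m jog '[[[0.032,-0.167,0.003,0,0,0,1],[0.032,-0.167,0.003,0,0,0,1],[0.032,-0.167,0.003,0,0,0,1],[0.032,-0.167,0.003,0,0,0,1],[0.032,-0.167,0.003,0,0,0,1]]]' | grep -E 'pos'
python3 -m jog '[[[0.032,-0.167,0.003,0,0,1.6,1],[0.032,-0.167,0.003,0,0,1.6,1],[0.032,-0.167,0.003,0,0,1.6,1],[0.032,-0.167,0.003,0,0,1.6,1],[0.032,-0.167,0.003,0,0,1.6,1]]]' | grep -E 'pos'
python3 -m jog '[[[0,0,0,0,0,0,1],[0,0,0,0,0,0,1],[0,0,0,0,0,0,1]]]' | grep -E 'pos|width'
python3 -c "
from h import *
go(.4359,-.0943,.032,np.pi/2-.115)"
```

```text
eef_pos: [0.5262, 0.2276, 0.1434]
eef_pos: [0.4803, 0.0661, 0.1412]
eef_pos: [0.4351, -0.0965, 0.1389]
eef_pos: [0.4355, -0.0933, 0.1389]
grip_width: 0.0884
shift [-0.001  -0.0007  0.1069] turn [-0.1217 -0.2649  0.2429] at [ 0.4355 -0.0933  0.1389] w 0.0884067921432635 t 14.25
```

```bash
python3 -m jog '[[[-0.001,-0.001,0.04,0,0,0,1],[-0.001,-0.001,0.08,0,0,0,1],[-0.001,-0.001,0.105,0,0,0,1],[-0.001,-0.001,0.105,0,0,0,1],[-0.001,-0.001,0.105,0,0,0,0.4]]]' | grep -E 'pos|force|width'
python3 -m jog '[[[0,0,0,0,0,0,0.3],[0,0,0,0,0,0,0.3],[0,0,0,0,0,0,0.3],[0,0,0,0,0,0,0.3],[0,0,0,0,0,0,0.3]]]' | grep -E 'pos|force|width'
python3 -m jog '[[[0,0,0,0,0,0,0.3],[0,0,0,0,0,0,0.3]]]' | grep -E 'pos|force|width'
python3 -m jog '[[[0,0,-0.02,0,0,0,0.3],[0,0,-0.05,0,0,0,0.3],[0,0,-0.08,0,0,0,0.3],[0,0,-0.11,0,0,0,0.3],[0,0,-0.11,0,0,0,0.3]]]' | grep -E 'pos|force|width'
python3 - <<'E'
from h import *
w=np.array([.5703,.3538]);a=-.087
t=w-.038*np.array([-np.sin(a),np.cos(a)]);print(t)
go(t[0],t[1],.14,np.pi/2+a)
E
```

```text
eef_pos: [0.4352, -0.0958, 0.0341]
contact_force: [-0.3, -0.4, 0.2]
grip_width: 0.082
grip_force: 0.0
eef_pos: [0.4353, -0.0965, 0.0343]
contact_force: [-1.5, 0.6, 5.4]
grip_width: 0.0448
grip_force: 30.0
eef_pos: [0.4353, -0.0965, 0.0343]
contact_force: [-1.2, 0.8, 6.5]
grip_width: 0.0447
grip_force: 30.0
eef_pos: [0.4377, -0.0966, 0.1469]
contact_force: [0.0, 0.6, -1.3]
grip_width: 0.0449
grip_force: 30.0
[0.567  0.3159]
shift [-0.0814  0.4247  0.0059] turn [-0.1538  0.0708 -1.5664] at [ 0.4377 -0.0966  0.1469] w 0.044905395589139405 t 15.95
```

```bash
python3 -m jog '[[[-0.04,0.212,0.003,0,0,0,0.3],[-0.04,0.212,0.003,0,0,0,0.3],[-0.04,0.212,0.003,0,0,0,0.3],[-0.04,0.212,0.003,0,0,0,0.3],[-0.04,0.212,0.003,0,0,0,0.3]]]' | grep -E 'pos|width'
python3 -m jog '[[[-0.041,0.212,0.003,0,0,-1.6,0.3],[-0.041,0.212,0.003,0,0,-1.6,0.3],[-0.041,0.212,0.003,0,0,-1.6,0.3],[-0.041,0.212,0.003,0,0,-1.6,0.3],[-0.041,0.212,0.003,0,0,-1.6,0.3]]]' | grep -E 'pos|width'
python3 -m jog '[[[0,0,0,0,0,0,0.3],[0,0,0,0,0,0,0.3],[0,0,0,0,0,0,0.3]]]' | grep -E 'pos|width'
python3 -c "
from h import *
go(.567,.3159,.0383,np.pi/2-.087)"
```

```text
eef_pos: [0.4998, 0.116, 0.1393]
grip_width: 0.0448
eef_pos: [0.5635, 0.3217, 0.135]
grip_width: 0.0448
eef_pos: [0.5642, 0.313, 0.1358]
grip_width: 0.0449
shift [-0.0031  0.0036  0.0974] turn [-0.2707 -0.3295 -0.0926] at [0.5642 0.313  0.1358] w 0.044885656968532 t 17.25
```

```bash
python3 -m jog '[[[-0.003,0.002,0.04,0,0,0,0.3],[-0.003,0.002,0.07,0,0,0,0.3],[-0.003,0.002,0.09,0,0,0,0.3],[-0.003,0.002,0.094,0,0,0,0.3],[-0.003,0.002,0.095,0,0,0,0.3]]]' | grep -E 'pos|force|width'
python3 -m jog '[[[0,0,0,0,0,0,0.3],[0,0,0.001,0,0,0,0.3],[0,0,0.002,0,0,0,0.3],[0,0,0.002,0,0,0,0.3]]]' | grep -E 'pos|rot|force|width'
```

```text
eef_pos: [0.567, 0.3159, 0.0413]
contact_force: [-0.7, -0.2, -0.6]
grip_width: 0.0448
grip_force: 30.0
eef_pos: [0.5671, 0.3174, 0.0398]
eef_rot: [[-0.996, 0.086, -0.005], [0.086, 0.996, -0.002], [0.004, -0.002, -1.0]]
contact_force: [0.2, -1.3, 0.2]
grip_width: 0.0446
grip_force: 30.0
```

```bash
python3 -m jog '[[[0,0,0.001,0,0,0,0.3],[0,0,0.002,0,0,0,0.3],[0,0,0.003,0,0,0,0.3],[0,0,0.003,0,0,0,0.3]]]' | grep -E 'pos|force|width'
python3 -m jog '[[[0,0,0,0,0,0,0.55],[0,0,0,0,0,0,0.62],[0,0,0,0,0,0,0.62],[0,0,0,0,0,0,0.62],[0,0,0,0,0,0,0.62]]]' | grep -E 'pos|force|width'
python3 -m jog '[[[0,0,-0.02,0,0,0,0.62],[0,0,-0.05,0,0,0,0.62],[0,0,-0.08,0,0,0,1],[0,0,-0.11,0,0,0,1],[0,0,-0.11,0,0,0,1]]]' | grep -E 'pos|force|width'
python3 -c "
from h import *
snap('w4');go(.4657,.0692,.14,np.pi/2)"
```

```text
eef_pos: [0.5671, 0.3174, 0.0384]
contact_force: [-5.6, -3.2, 16.1]
grip_width: 0.0447
grip_force: 30.0
eef_pos: [0.5668, 0.3172, 0.0361]
contact_force: [0.4, -0.1, 0.2]
grip_width: 0.0548
grip_force: 0.0
eef_pos: [0.57, 0.3189, 0.1508]
contact_force: [0.5, -0.2, 0.1]
grip_width: 0.0768
grip_force: 0.0
shift [ 0.0812 -0.257   0.0086] turn [-0.0022 -0.0932 -4.9403] at [0.5688 0.3182 0.1484] w 0.08054650683516175 t 19.6
```

View pics/w4.png

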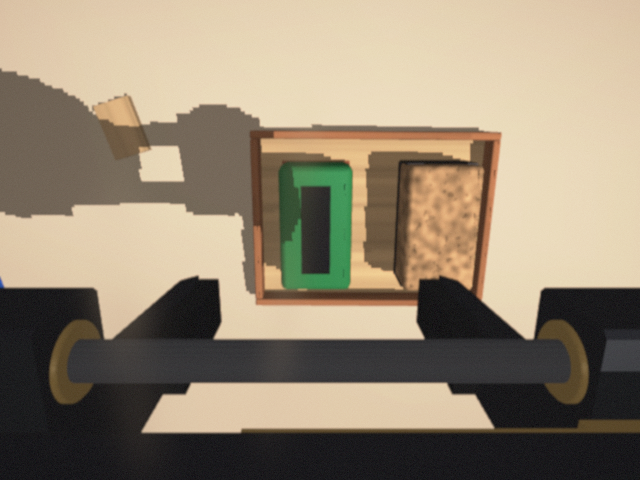

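Both blocks lie flat in the wooden tray with a clear gap between them. Next is the red tin.

```bash
python3 -m jog '[[[0.04,-0.128,0.004,0,0,0,1],[0.04,-0.128,0.004,0,0,0,1],[0.04,-0.128,0.004,0,0,0,1],[0.04,-0.128,0.004,0,0,0,1]]]' | grep -E 'pos'
python3 -m jog '[[[0.041,-0.129,0.004,0,0,-5,1],[0.041,-0.129,0.004,0,0,-5,1],[0.041,-0.129,0.004,0,0,-5,1],[0.041,-0.129,0.004,0,0,-5,1]]]' | grep -E 'pos'
python3 -m jog '[[[0,0,0,0,0,0,1],[0,0,0,0,0,0,1],[0,0,0,0,0,0,1]]]' | grep -E 'pos|width'
python3 -c "
from h import *
go(.4657,.0692,.04,np.pi/2);snap('w5')"
```

```text
eef_pos: [0.5141, 0.1872, 0.1413]
eef_pos: [0.462, 0.0638, 0.1383]
eef_pos: [0.4651, 0.0701, 0.1392]
grip_width: 0.0883
shift [-0.0011 -0.0007  0.0992] turn [-0.0907 -0.2865  0.2   ] at [0.4651 0.0701 0.1392] w 0.08833432013302756 t 20.7
```

View pics/w5.png

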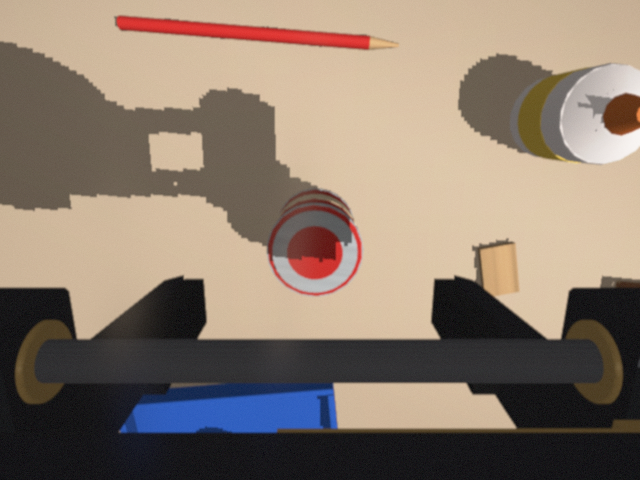

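The red tin's lid is at (315,251), centred between the fingers, and the glue bottle at (600,115) is clear. Gripping now.

```bash
python3 -m jog '[[[-0.001,-0.001,0.04,0,0,0,1],[-0.001,-0.001,0.08,0,0,0,1],[-0.001,-0.001,0.099,0,0,0,1],[-0.001,-0.001,0.099,0,0,0,1],[-0.001,-0.001,0.099,0,0,0,0.6]]]' | grep -E 'pos|force|width'
python3 -m jog '[[[0,0,0,0,0,0,0.4],[0,0,0,0,0,0,0.4],[0,0,0,0,0,0,0.4],[0,0,0,0,0,0,0.4],[0,0,0,0,0,0,0.4]]]' | grep -E 'pos|force|width'
python3 -m jog '[[[0,0,0,0,0,0,0.4],[0,0,0,0,0,0,0.4]]]' | grep -E 'pos|force|width'
python3 -m jog '[[[0,0,-0.02,0,0,0,0.4],[0,0,-0.05,0,0,0,0.4],[0,0,-0.08,0,0,0,0.4],[0,0,-0.11,0,0,0,0.4],[0,0,-0.11,0,0,0,0.4]]]' | grep -E 'pos|force|width'
python3 -c "
from h import *
go(.5635,-.308,.15,np.pi/2)"
```

```text
eef_pos: [0.4654, 0.0677, 0.0406]
contact_force: [-0.3, 0.4, 0.7]
grip_width: 0.0823
grip_force: 0.0
eef_pos: [0.4656, 0.0674, 0.041]
contact_force: [-1.7, 0.3, 7.2]
grip_width: 0.0513
grip_force: 30.0
eef_pos: [0.4656, 0.0674, 0.041]
contact_force: [-0.2, 0.8, 6.7]
grip_width: 0.0515
grip_force: 30.0
eef_pos: [0.4678, 0.0678, 0.1535]
contact_force: [0.6, 1.0, -1.9]
grip_width: 0.0514
grip_force: 30.0
shift [-0.0954 -0.3759  0.0038] turn [-0.0426  0.0459  0.0454] at [0.4678 0.0678 0.1535] w 0.05137499440237278 t 22.45
```

```bash
python3 -m jog '[[[-0.048,-0.188,0.002,0,0,0,0.4],[-0.048,-0.188,0.002,0,0,0,0.4],[-0.048,-0.188,0.002,0,0,0,0.4],[-0.048,-0.188,0.002,0,0,0,0.4],[-0.048,-0.188,0.002,0,0,0,0.4]]]' | grep -E 'pos|width'
python3 -m jog '[[[-0.048,-0.188,0.002,0,0,0,0.4],[-0.048,-0.188,0.002,0,0,0,0.4],[-0.048,-0.188,0.002,0,0,0,0.4],[-0.048,-0.188,0.002,0,0,0,0.4],[-0.048,-0.188,0.002,0,0,0,0.4]]]' | grep -E 'pos|width'
python3 -m jog '[[[0,0,0,0,0,0,0.4],[0,0,0,0,0,0,0.4],[0,0,0,0,0,0,0.4]]]' | grep -E 'pos|width'
python3 -c "
from h import *
go(.5635,-.308,.045,np.pi/2)"
```

```text
eef_pos: [0.5137, -0.1282, 0.1476]
grip_width: 0.0513
eef_pos: [0.5606, -0.316, 0.1454]
grip_width: 0.0514
eef_pos: [0.5621, -0.3061, 0.1462]
grip_width: 0.0513
shift [-0.002  -0.0018  0.1012] turn [-0.0375 -0.3426  0.2058] at [ 0.5621 -0.3061  0.1462] w 0.05129062346206291 t 23.75
```

```bash
python3 -m jog '[[[-0.002,-0.001,0.04,0,0.3,0,0.4],[-0.002,-0.001,0.07,0,0.3,0,0.4],[-0.002,-0.001,0.09,0,0.3,0,0.4],[-0.002,-0.001,0.097,0,0.3,0,0.4],[-0.002,-0.001,0.099,0,0.3,0,0.4]]]' | grep -E 'pos|force|width'
python3 -m jog '[[[0,0,0,0,0,0,0.4],[0,0,0.001,0,0,0,0.4],[0,0,0.002,0,0,0,0.4],[0,0,0.002,0,0,0,0.4]]]' | grep -E 'pos|rot|force|width'
```

```text
eef_pos: [0.5635, -0.3086, 0.0473]
contact_force: [0.3, -0.5, -2.1]
grip_width: 0.0515
grip_force: 30.0
eef_pos: [0.5638, -0.3098, 0.0463]
eef_rot: [[-1.0, -0.001, -0.01], [-0.001, 1.0, -0.003], [0.01, -0.003, -1.0]]
contact_force: [-0.0, -0.0, -2.4]
grip_width: 0.051
grip_force: 30.0
```

```bash
python3 -m jog '[[[0,0,0.001,0,-0.6,0,0.4],[0,0,0.002,0,-0.6,0,0.4],[0,0,0.003,0,-0.6,0,0.4],[0,0,0.003,0,-0.6,0,0.4]]]' | grep -E 'pos|force|width'
python3 -m jog '[[[0,0,0,0,0,0,0.65],[0,0,0,0,0,0,0.75],[0,0,0,0,0,0,0.75],[0,0,0,0,0,0,0.75],[0,0,0,0,0,0,0.75]]]' | grep -E 'pos|force|width'
python3 -m jog '[[[0,0,-0.02,0,0,0,0.75],[0,0,-0.05,0,0,0,0.75],[0,0,-0.08,0,0,0,1],[0,0,-0.11,0,0,0,1],[0,0,-0.11,0,0,0,1]]]' | grep -E 'pos|force|width'
python3 -m jog '[[[0,0,0,0,0,0,1]]]' | grep -E 'pos'
python3 -c "
from h import *
snap('w6');go(.4195,-.2322,.14,np.pi/2)"
```

```text
eef_pos: [0.5643, -0.3097, 0.045]
contact_force: [-3.7, 2.9, 16.2]
grip_width: 0.0512
grip_force: 30.0
eef_pos: [0.5634, -0.3097, 0.0425]
contact_force: [-0.2, -0.5, -0.6]
grip_width: 0.0663
grip_force: 0.0
eef_pos: [0.5659, -0.3109, 0.1571]
contact_force: [0.6, -0.9, -0.0]
grip_width: 0.087
grip_force: 0.0
eef_pos: [0.5637, -0.3095, 0.153]
shift [0.1434 0.0771 0.012 ] turn [-0.0934 -0.0527  0.0687] at [ 0.563  -0.3091  0.152 ] w 0.08826635821825816 t 26.2
```

View pics/w6.png

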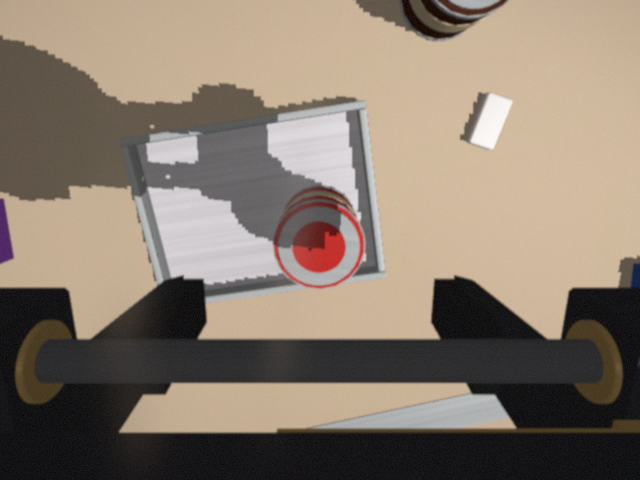

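The red tin (319,246) stands inside the steel tray near its far right corner. Next is the brown tin.

```bash
python3 -m jog '[[[0.143,0.077,0.012,0,0,0,1],[0.143,0.077,0.012,0,0,0,1],[0.143,0.077,0.012,0,0,0,1],[0.143,0.077,0.012,0,0,0,1],[0.143,0.077,0.012,0,0,0,1]]]' | grep -E 'pos'
python3 -m jog '[[[0,0,0,0,0,0,1],[0,0,0,0,0,0,1],[0,0,0,0,0,0,1]]]' | grep -E 'pos|width'
python3 -c "
from h import *
go(.4195,-.2322,.04,np.pi/2);snap('w7')"
```

```text
eef_pos: [0.4174, -0.2312, 0.1392]
eef_pos: [0.4216, -0.2332, 0.1404]
grip_width: 0.0877
shift [0.0021 0.0013 0.1004] turn [-0.1491  0.0416  0.0668] at [ 0.4216 -0.2332  0.1404] w 0.08768120209368581 t 27.0
```

View pics/w7.png

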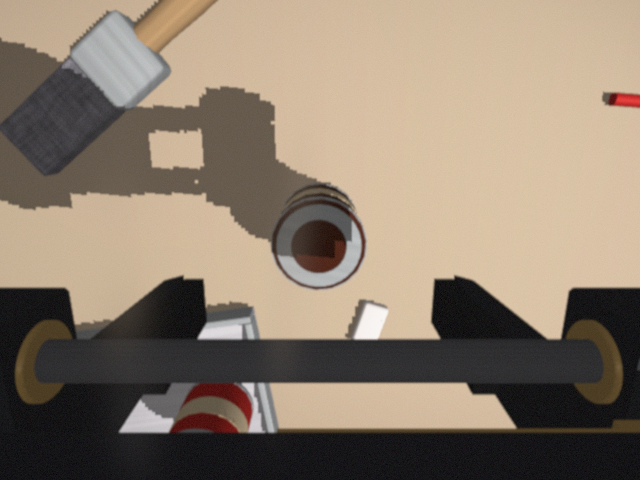

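The brown tin's lid is at (319,246), centred between the fingers. Gripping now.

```bash
python3 -m jog '[[[0.001,0.001,0.04,0,0,0,1],[0.001,0.001,0.08,0,0,0,1],[0.001,0.001,0.1,0,0,0,1],[0.001,0.001,0.1,0,0,0,1],[0.001,0.001,0.1,0,0,0,0.6]]]' | grep -E 'pos|force|width'
python3 -m jog '[[[0,0,0,0,0,0,0.4],[0,0,0,0,0,0,0.4],[0,0,0,0,0,0,0.4],[0,0,0,0,0,0,0.4],[0,0,0,0,0,0,0.4]]]' | grep -E 'pos|force|width'
python3 -m jog '[[[0,0,0,0,0,0,0.4],[0,0,0,0,0,0,0.4]]]' | grep -E 'pos|force|width'
python3 -m jog '[[[0,0,-0.02,0,0,0,0.4],[0,0,-0.05,0,0,0,0.4],[0,0,-0.08,0,0,0,0.4],[0,0,-0.11,0,0,0,0.4],[0,0,-0.11,0,0,0,0.4]]]' | grep -E 'pos|force|width'
python3 -c "
from h import *
go(.5401,-.3887,.15,np.pi/2)"
```

```text
eef_pos: [0.4198, -0.2321, 0.0408]
contact_force: [0.3, 0.3, 1.3]
grip_width: 0.0821
grip_force: 0.0
eef_pos: [0.4199, -0.2322, 0.0412]
contact_force: [-0.7, -0.4, 7.0]
grip_width: 0.0511
grip_force: 30.0
eef_pos: [0.4199, -0.2322, 0.0412]
contact_force: [-0.5, 0.2, 7.2]
grip_width: 0.0512
grip_force: 30.0
eef_pos: [0.4213, -0.2325, 0.1537]
contact_force: [0.3, 0.1, -1.2]
grip_width: 0.0513
grip_force: 30.0
shift [-0.1186 -0.1562  0.005 ] turn [-0.2592  0.3254  0.054 ] at [ 0.4213 -0.2325  0.1537] w 0.05130610303677221 t 28.75
```

```bash
python3 -m jog '[[[-0.119,-0.156,0.003,0,0,0,0.4],[-0.119,-0.156,0.003,0,0,0,0.4],[-0.119,-0.156,0.003,0,0,0,0.4],[-0.119,-0.156,0.003,0,0,0,0.4],[-0.119,-0.156,0.003,0,0,0,0.4]]]' | grep -E 'pos|width'
python3 -m jog '[[[0,0,0,0,0,0,0.4],[0,0,0,0,0,0,0.4],[0,0,0,0,0,0,0.4],[0,0,0,0,0,0,0.4]]]' | grep -E 'pos|width'
python3 -c "
from h import *
go(.5401,-.3887,.045,np.pi/2)"
```

```text
eef_pos: [0.5401, -0.3924, 0.146]
grip_width: 0.0515
eef_pos: [0.5383, -0.3865, 0.1479]
grip_width: 0.0513
shift [-0.0019 -0.0021  0.1029] turn [-0.0918 -0.012   0.112 ] at [ 0.5383 -0.3865  0.1479] w 0.051267002093216836 t 29.65
```

```bash
python3 -m jog '[[[-0.002,-0.002,0.04,0,0,0,0.4],[-0.002,-0.002,0.07,0,0,0,0.4],[-0.002,-0.002,0.09,0,0,0,0.4],[-0.002,-0.002,0.098,0,0,0,0.4],[-0.002,-0.002,0.1,0,0,0,0.4]]]' | grep -E 'pos|force|width'
python3 -m jog '[[[0,0,0,0,0,0,0.4],[0,0,0.001,0,0,0,0.4],[0,0,0.002,0,0,0,0.4],[0,0,0.002,0,0,0,0.4]]]' | grep -E 'pos|rot|force|width'
```

```text
eef_pos: [0.5403, -0.3891, 0.0474]
contact_force: [0.8, -0.2, -1.8]
grip_width: 0.0512
grip_force: 30.0
eef_pos: [0.5409, -0.3898, 0.0464]
eef_rot: [[-1.0, -0.001, 0.001], [-0.001, 1.0, -0.003], [-0.001, -0.003, -1.0]]
contact_force: [-0.3, -0.6, -2.0]
grip_width: 0.0512
grip_force: 30.0
```

```bash
python3 -m jog '[[[0,0,0.001,0,0,0,0.4],[0,0,0.002,0,0,0,0.4],[0,0,0.002,0,0,0,0.4]]]' | grep -E 'pos|force|width'
python3 -m jog '[[[0,0,0,0,0,0,0.65],[0,0,0,0,0,0,0.72],[0,0,0,0,0,0,0.72],[0,0,0,0,0,0,0.72],[0,0,0,0,0,0,0.72]]]' | grep -E 'pos|force|width'
python3 -m jog '[[[0,0,-0.02,0,0,0,0.72],[0,0,-0.05,0,0,0,0.72],[0,0,-0.08,0,0,0,1],[0,0,-0.11,0,0,0,1],[0,0,-0.14,0,0,0,1]]]' | grep -E 'pos|force|width'
python3 -m jog '[[[0.15,0.15,-0.06,0,0,0,1],[0.15,0.15,-0.06,0,0,0,1],[0.15,0.15,-0.06,0,0,0,1],[0.15,0.15,-0.06,0,0,0,1],[0.15,0.15,-0.06,0,0,0,1]]]' | grep -E 'pos|force|width'
python3 -m jog '[[[0,0,0,0,0,0,1],[0,0,0,0,0,0,1],[0,0,0,0,0,0,1],[0,0,0,0,0,0,1],[0,0,0,0,0,0,1]]]' | grep -E 'pos|force|width'
python3 - <<'E'
from h import *
c=manip.capture("scene");im=cv2.cvtColor(c["color"],cv2.COLOR_RGB2BGR);cv2.imwrite("pics/end_s.png",im)
c=manip.capture("top");im=cv2.cvtColor(c["color"],cv2.COLOR_RGB2BGR);cv2.imwrite("pics/end.png",im)
cv2.imwrite("pics/end2.png",cv2.resize(im[140:320,60:500],(800,327),interpolation=cv2.INTER_CUBIC))
E
```

```text
eef_pos: [0.5409, -0.3899, 0.0453]
contact_force: [-2.4, 3.2, 8.1]
grip_width: 0.0512
grip_force: 30.0
eef_pos: [0.5406, -0.3897, 0.0438]
contact_force: [-0.3, -0.1, -0.1]
grip_width: 0.0637
grip_force: 0.0
eef_pos: [0.5404, -0.3893, 0.185]
contact_force: [0.4, -0.4, 0.1]
grip_width: 0.0857
grip_force: 0.0
eef_pos: [0.3877, -0.2369, 0.2442]
contact_force: [0.2, -0.3, -0.0]
grip_width: 0.0881
grip_force: 0.0
eef_pos: [0.3907, -0.2399, 0.2431]
contact_force: [0.3, -0.5, -0.7]
grip_width: 0.0883
grip_force: 0.0
```

View pics/end2.png

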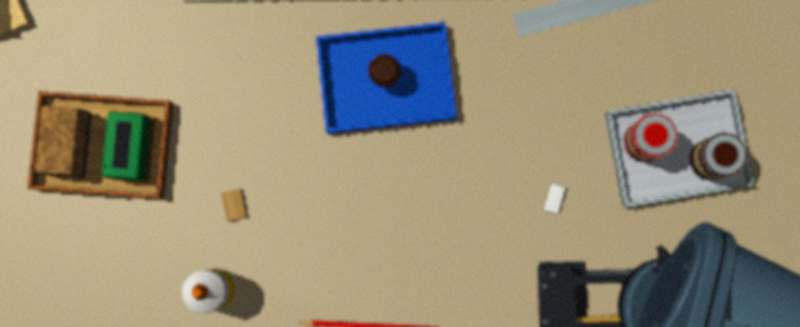

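View pics/end_s.png

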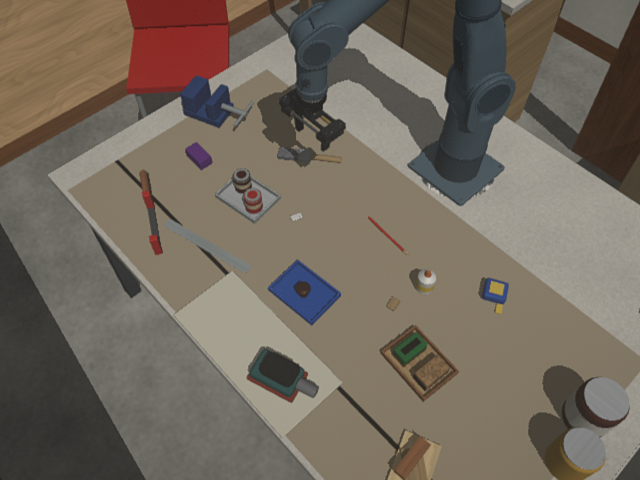

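Both views show all five things upright in their own trays. The glue bottle is unmoved and the arm is clear, so I'm handing in.

```bash
python3 -c "
from station import manip
print(manip.sign_off())"
```

```text
the job is handed in; nothing more can be done
None
```

I handed the job in at about 32 s. In the last pictures both blocks are in the wooden tray, both tins in the steel tray and the knob in the blue tray, all standing flat on the floors, with the glue bottle unmoved; sign-off returned no verdict.

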